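# Zero a bench probe meter with its test plug and a reset stylus

## Task

Zero the bench meter: take the red test plug out of the accessory rack and push it fully home in the meter's red-ringed jack. Then take the blue stylus from the rack, reach its tip through the yellow-ringed guard hole and hold the recessed zero button fully down, without forcing it, for three seconds; finish while still gripping the stylus and holding the button down, with the plug left in its jack. Leave all the other things where they are.

Things in the scene. Friction and masses are not known exactly. Their poses are not given: they have to be found in the camera images.
- meter: Fixed white wedge-shaped bench meter, 170 mm (x) by 190 mm (y). Origin: centre of its underside on the bench. The display slopes up from 26 mm high at the -x edge; the rear part (x +15 to +85 mm) is a level dark grey ledge 70 mm above the bench, nothing standing on it. In it are two vertical holes at x = +50 mm: the jack at y = +45 mm, the guard hole at y = -45 mm.
- jack (a point): Mouth of the test-plug jack: centre of a vertical hole 8 mm in diameter, 30 mm deep, with a 1.5 mm chamfer, level with the meter's ledge; a flat red ring 23 mm in diameter surrounds it.
- guard_hole (a point): Mouth of the guard hole over the zero button: centre of a vertical hole 10 mm in diameter, chamfered 1.5 mm, level with the meter's ledge (70 mm above the bench), in a flat yellow ring 23 mm in diameter. The button's flat yellow top, 8.4 mm in diameter, lies 12 mm below the mouth when released, 16 mm when fully down.
- zero_button (a joint): Travel of the recessed zero button in m: 0 released, 0.004 fully down (it moves straight down). A spring returns it: 1.5 N to start it moving, 5 N to bottom it, and it does not latch.
- rack: Fixed light grey block 60 mm (x) by 190 mm (y), top 45 mm above the bench. Origin: centre of its underside. Four vertical 9 mm holes, 43 mm deep, 45 mm apart in a row along its y axis, hold the red plug, grey plug, blue stylus and yellow trimmer in any order, upright, standing at most 70 mm above its top. Fingers that close along the rack's x clear the neighbours.
- test_plug: Red test plug, round, about 35 g, upright in the rack. Origin: on its axis at the underside of its shoulder, which rests on the rack's top and, when home, on the meter's ledge. z points up along it: steel shoulder 18 mm in diameter from 0 to +4 mm, red grip 16 mm in diameter up to +40 mm; steel pin 6 mm in diameter from 0 down to -26 mm, foot tapered to 3 mm.
- stylus: Blue reset stylus, round, about 30 g, upright in the rack, tip down. Origin: on its axis at the underside of its collar, which rests on the rack's top. z points up along it: aluminium collar 18 mm in diameter from 0 to +4 mm, blue handle 12 mm in diameter up to +70 mm; steel shaft 5 mm in diameter from 0 down to -40 mm.
- stylus_tip (a point): Lower end of the stylus's steel shaft, on its axis, 40 mm below the collar's underside.
- range_plug: Bystander: a grey plug of the same shape and size as the red one, upright in the rack. Origin at its shoulder's underside.
- trimmer: Bystander: trimming screwdriver with a yellow handle 15 mm in diameter and 58 mm tall, upright in the rack. Origin at the handle's lower end.
- buffer_a: Bystander: white bottle with a yellow cap, 54 mm in diameter, 110 mm tall, standing on the bench. Origin at its underside.
- buffer_b: Bystander: white bottle with a green cap, 54 mm in diameter, 110 mm tall, standing on the bench. Origin at its underside.
- vial: Bystander: black vial with a white cap, 30 mm in diameter, 57 mm tall, standing on the bench. Origin at its underside.
- spin_tube: Bystander: pale tube with an orange cap, 34 mm in diameter, 110 mm tall, standing on the bench. Origin at its underside.

How it is judged:
By the outcome, as a careful person would: the job done as asked, in the order asked, and still so for the second after the job is handed in, while the arm keeps its last pose, push and grip.
It also fails if it takes over 67 s, if anything falls off the work surface, if the arm or the gripper's body presses on something with over 40 N, if the wrist force passes 120 N, or if a joint passes its speed limit or range.

## Robot

A 6-joint arm with a two-finger parallel gripper is mounted at the origin on the work surface. World frame = base frame: x ahead of the robot, y to its left, z up, the work surface at z = 0. Lengths are in m, angles in rad, forces in N, time in s.
With the tool pointing down it reaches from about 0.3 to 1 m from the base axis. Payload 5.1 kg.
Tool frame: the origin (TCP) lies between the finger pads; the fingertips stand 14 mm ahead of it and the grasp point (between the pads) lies 5 mm behind it; z points along the fingers, y is the line along which they close (so a half turn about z gives the same grasp; the last joint's range is limited). The gripper opens to 95 mm and grips with 3 to 60 N. Pads are 20 mm wide; open, the fingers measure 119 mm over their backs; the gripper's body (75 mm by 180 mm) begins 59 mm behind the grasp point.
Start: joints at [-1.271, 0.124, 1.65, -0, 1.367, -0.083], TCP at [0.243, -0.603, 0.229] pointing down, gripper open.
Joint ranges: [-2.61, 2.61], [-1.02, 2.33], [0.03, 2.71], [-1.35, 4.49], [0.32, 2.68], [-2.91, 2.91]. Speed limits (rad/s): [2.57, 2.57, 3.14, 3.14, 3.14, 3.14].

## Interface

Orientations are given as a 3x3 rotation matrix whose columns are the frame's x, y, z axes.
In Python, from rig import * gives the robot as it stands.
- The arm moves only by the tool jog_arm, never from a script. Its argument "series" is a list that holds one entry, the list of rows, each a list of 7 numbers: the turn, a rotation vector about the tool's x, y, z in rad, then the shift along the tool's x, y, z in units of 25 mm (1.0 is 25 mm), then the closure, from 0 (fully open) to 1 (shut). In form: [[[rx, ry, rz, tx, ty, tz, claw], ...]]. A call has 1 to 10 rows; each row shifts and turns the commanded pose from where the row before left it, along the tool's axes as they then stand; what a row does not reach is not made up. A row lasts 1/10 s, in which the tool goes at most 50 mm and 8.59 degrees, less where a joint would pass 70% of its speed; a pose out of reach is approached as far as the arm can. A call is refused whole if a number of a shift passes 1 or a number of a turn 0.15, either way. A call with a gripper value outside its range is refused whole. The fingers move at their own pace and stop on an object; "force" is the grip in N (left out, the last holds). Time passes only in rows, so rows that do not move let the fingers close. It gives the time, the measured TCP pose, the force, the opening and the grip force at its end, in the units of the state.
- observe(): the state, without advancing time (a new reading comes with each control period).
- get_image(name): name is "scene" or "side" or "wrist"; returns a dict with "pixels" (400x640x3 uint8, blue, green, red), "z_map" (400x640 float32, m along the optical axis (not along the pixel's ray), 0 where there is no reading), "fx", "fy", "cx", "cy" (pixels), "world_from_camera" (4x4, takes a point from camera to world coordinates); the wrist camera has in their place "hand_eye" (4x4, takes a point from camera to tool coordinates, whose origin is the TCP and whose axes are the flange's). Camera axes: x right, y down, z forward; pixel columns grow to the right and rows downward; lengths in m; the calibration is good to about 2 mm. The wrist camera is an equidistant fisheye: a pixel r from the principal point sees the ray r / f radians off the axis. A picture is of the moment at which its call begins: read the wrist's pose just before it.
- hand_in(): hands the job in; it is judged then, once.
The state is a dict: "time_s": time; "joint_pos": joint angles; "qd": joint speeds; "joint_torque": joint torques, N m; "position": TCP position; "ee_rot": TCP orientation; "wrist_force": force on the tool from outside, world axes, zero at the start; "moment": the same for the moment, N m; "width": opening from 0.0 (shut) to 1.0 (fully open); "grasp_force": force on a finger pad.
Only numpy, scipy, OpenCV 4.12 (cv2) and the standard library are available. Lean on these libraries where they do the work, as an engineer would, in place of code of your own. Each camera call takes 0.05 s, during which the arm holds its last target. There are 200 camera calls.

## Working session

There is one attempt and no reset: what is moved stays moved. The work goes in short steps, Python scripts to look and compute and a tool call to move; the robot and the scene stay as the last step left them, time stands still between calls to the robot, and variables do not carry over. Pictures are saved under pics/ and viewed, at most 10 in all, crops included, and the job is handed in when it is done.

Besides the shell and the picture viewer there is one more tool, called as a command line: name --argument value ..., lists and objects as JSON in quotes. jog_arm: Moves the arm, as the interface text tells. Its arguments: {"type":"object","properties":{"series":{"type":"array"},"force":{"type":"number"}},"required":["series"]}

```bash
ls; mkdir -p pics
python3 - <<'E'
from rig import *
import cv2,numpy as np
o=observe();print({k:np.round(v,3).tolist() for k,v in o.items()})
for n in("scene","side","wrist"):
    g=get_image(n);cv2.imwrite(f"pics/{n}0.png",g["pixels"]);np.savez(f"{n}0.npz",**g)
    print(n,g["fx"],g["cx"],g["cy"],np.round(g.get("world_from_camera",g.get("hand_eye")),3).tolist())
a=cv2.imread("pics/scene0.png")
E
```

```text
pics
{'time_s': 0.0, 'joint_pos': [-1.271, 0.124, 1.652, -0.0, 1.368, -0.083], 'qd': [0.001, 0.001, -0.001, 0.001, -0.001, -0.001], 'joint_torque': [0.002, -41.761, -35.993, 0.078, 0.049, -0.0], 'position': [0.243, -0.602, 0.227], 'ee_rot': [[0.928, 0.374, -0.001], [0.374, -0.928, 0.002], [0.0, -0.002, -1.0]], 'wrist_force': [-0.299, 0.473, 0.214], 'moment': [-0.034, -0.032, -0.018], 'grasp_force': 0.0, 'width': 1.0}
scene 499.72951456629795 313.8898997927192 198.39295340496975 [[0.442, 0.593, -0.673, 1.478], [0.897, -0.3, 0.324, -0.428], [-0.01, -0.747, -0.665, 0.965], [0.0, 0.0, 0.0, 1.0]]
side 400.750259270932 313.48431818732814 195.06260343197286 [[-0.773, -0.323, 0.546, -0.194], [-0.634, 0.413, -0.654, 0.893], [-0.014, -0.852, -0.524, 0.802], [0.0, 0.0, 0.0, 1.0]]
wrist 309.70691628693146 320.43385081465993 201.52505372111136 [[0.001, -0.958, -0.287, 0.083], [1.0, 0.001, 0.0, -0.001], [-0.0, -0.287, 0.958, -0.155], [0.0, 0.0, 0.0, 1.0]]
```

View pics/scene0.png

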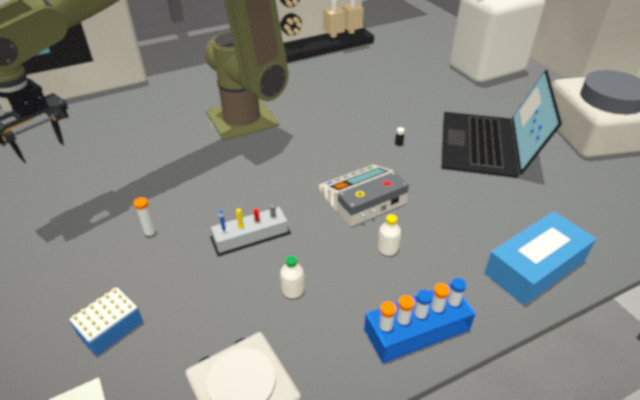

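View pics/side0.png

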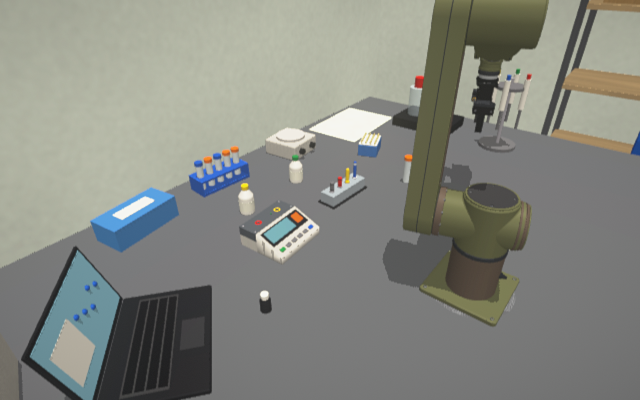

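The scene view shows the rack with blue stylus (222,220), yellow trimmer (239,218), red plug (257,215) and grey plug (273,212). The meter's rings are yellow at (360,194) and red at (388,183). The side view shows the same rings at about (277,210) and (258,222), and the rack at (343,188).

```bash
cat > h.py <<'E'
import cv2,numpy as np
def plane(g,uv,z,T=None):
    T=g["world_from_camera"] if T is None else T
    uv=np.atleast_2d(np.asarray(uv,float))
    d=np.c_[(uv[:,0]-g["cx"])/g["fx"],(uv[:,1]-g["cy"])/g["fy"],np.ones(len(uv))]@T[:3,:3].T
    return T[:3,3]+d*((z-T[2,3])/d[:,2])[:,None]
def points(g,vu):
    T=g["world_from_camera"];v,u=vu;Z=g["z_map"][v,u]
    return np.c_[(u-g["cx"])/g["fx"]*Z,(v-g["cy"])/g["fy"]*Z,Z]@T[:3,:3].T+T[:3,3]
def mask(img,col):
    H=cv2.cvtColor(img,cv2.COLOR_BGR2HSV).astype(int);h,s,v=H[...,0],H[...,1],H[...,2]
    hue={"red":(h<6)|(h>172),"yellow":(h>21)&(h<34),"blue":(h>100)&(h<128)}[col]
    return hue&(s>130)&(v>70)
E
python3 - <<'E'
from h import *
R={"scene":{"red_plug":("red",245,205,270,225),"stylus":("blue",212,205,230,235),"trimmer":("yellow",230,205,248,230),"ringY":("yellow",345,186,372,202),"ringR":("red",378,176,398,190)},
"side":{"red_plug":("red",332,172,345,192),"stylus":("blue",350,160,362,180),"trimmer":("yellow",342,165,352,186),"ringY":("yellow",268,203,286,216),"ringR":("red",248,216,268,228)}}
for n in R:
    g=np.load(n+"0.npz");
    for k,(c,a,b,x,y) in R[n].items():
        m=np.zeros((400,640),bool);m[b:y,a:x]=mask(g["pixels"],c)[b:y,a:x]
        vu=np.nonzero(m);
        if len(vu[0])<3: print(n,k,"none");continue
        P=points(g,vu);uv=[(vu[1].min()+vu[1].max())/2,(vu[0].min()+vu[0].max())/2]
        z={"red_plug":.067,"stylus":.082,"trimmer":.074}.get(k,.07)
        print(n,k,len(P),"bbox",vu[1].min(),vu[1].max(),vu[0].min(),vu[0].max(),"depth",np.median(P,0).round(3),P[:,2].min().round(3),P[:,2].max().round(3),"plane",plane(g,uv,z)[0].round(3))
g=np.load("scene0.npz")
vu=np.nonzero(np.ones((400,640),bool));P=points(g,vu)
for nm,(a,b,x,y),lo,hi in(("rack",(200,195,300,260),.040,.050),("ledge",(310,155,420,230),.066,.074)):
    s=(vu[1]>a)&(vu[1]<x)&(vu[0]>b)&(vu[0]<y)&(P[:,2]>lo)&(P[:,2]<hi)
    print(nm,s.sum(),cv2.minAreaRect(P[s,:2].astype(np.float32)),np.median(P[s,2]))
E
```

```text
scene red_plug 49 bbox 253 258 209 220 depth [ 0.565 -0.156  0.079] 0.055 0.087 plane [ 0.557 -0.155  0.067]
scene stylus 30 bbox 219 224 211 228 depth [ 0.559 -0.245  0.084] 0.059 0.965 plane [ 0.55  -0.244  0.082]
scene trimmer 87 bbox 236 242 209 227 depth [ 0.561 -0.2    0.082] 0.048 0.106 plane [ 0.557 -0.2    0.074]
scene ringY 41 bbox 356 363 191 196 depth [0.607 0.129 0.069] 0.059 0.965 plane [0.61  0.127 0.07 ]
scene ringR 34 bbox 383 390 181 185 depth [0.603 0.217 0.07 ] 0.063 0.074 plane [0.605 0.216 0.07 ]
side red_plug 30 bbox 338 341 177 185 depth [ 0.553 -0.151  0.077] 0.054 0.085 plane [ 0.559 -0.16   0.067]
side stylus 22 bbox 354 355 162 176 depth [ 0.548 -0.241  0.083] 0.057 0.114 plane [ 0.553 -0.248  0.082]
side trimmer 47 bbox 345 349 168 182 depth [ 0.55  -0.196  0.077] 0.0 0.103 plane [ 0.556 -0.204  0.074]
side ringY 21 bbox 273 279 207 211 depth [0.61  0.123 0.069] 0.064 0.072 plane [0.61  0.125 0.07 ]
side ringR 24 bbox 255 261 220 224 depth [0.603 0.212 0.07 ] 0.065 0.072 plane [0.603 0.213 0.07 ]
rack 1052 ((0.5593510866165161, -0.17759765684604645), (0.19078649580478668, 0.06770087033510208), 86.6029052734375) 0.044273030798856694
ledge 1287 ((0.6622514128684998, 0.17751255631446838), (0.21396514773368835, 0.19356724619865417), 7.516049385070801) 0.06938152798606312
```

jog_arm --series '[[[0,0,-0.14,0,0,0,0.2],[0,0,-0.14,0,0,0,0.4],[0,0,-0.14,0,0,0,0.4],[0,0,-0.14,0,0,0,0.4],[0,0,-0.14,0,0,0,0.4],[0,0,-0.14,0,0,0,0.4],[0,0,-0.14,0,0,0,0.4],[0,0,-0.14,0,0,0,0.4],[0,0,0,0.9,0.55,0,0.4],[0,0,0,0.9,0.55,0,0.4]]]'

```text
time_s: 1.15
position: [0.2731, -0.5595, 0.228]
ee_rot: [[0.069, 0.998, -0.0], [0.998, -0.069, 0.001], [0.001, -0.0, -1.0]]
wrist_force: [1.4, 0.8, 0.6]
width: 0.601
grasp_force: 0.0
```

jog_arm --series '[[[0,0,0,1,0.6,0,0.4],[0,0,0,1,0.6,0,0.4],[0,0,0,1,0.6,0,0.4],[0,0,0,1,0.6,0,0.4],[0,0,0,1,0.6,0,0.4],[0,0,0,1,0.6,0,0.4],[0,0,0,1,0.6,0,0.4],[0,0,0,1,0.6,0,0.4],[0,0,0,1,0.6,0,0.4],[0,0,0,1,0.6,0,0.4]]]'

```text
time_s: 2.15
position: [0.4403, -0.3195, 0.2283]
ee_rot: [[0.068, 0.998, -0.0], [0.998, -0.068, 0.0], [0.0, -0.0, -1.0]]
wrist_force: [-0.7, -0.0, 0.4]
width: 0.6
grasp_force: 0.0
```

jog_arm --series '[[[0,0,0,1,0.6,0,0.4],[0,0,0,1,0.6,0,0.4],[0,0,0,1,0.6,0,0.4],[0,0,0,1,0.6,0,0.4],[0,0,0,1,0.6,0.2,0.4],[0,0,0,1,0.6,0.2,0.4],[0,0,0,0.9,0.6,0.2,0.4],[0,0,0,0,0,0.2,0.4],[0,0,0,0,0,0,0.4]]]'

```text
time_s: 3.05
position: [0.5557, -0.1553, 0.2073]
ee_rot: [[0.067, 0.998, -0.002], [0.998, -0.067, 0.0], [0.0, -0.003, -1.0]]
wrist_force: [0.0, -0.1, -0.1]
width: 0.601
grasp_force: 0.0
```

```bash
cat >> h.py <<'E'
def wplane(g,o,uv,z):
    """wrist fisheye pixels -> world points on the plane at height z"""
    K=np.array([[g["fx"],0,g["cx"]],[0,g["fy"],g["cy"]],[0,0,1.]])
    n=cv2.fisheye.undistortPoints(np.asarray(uv,float).reshape(-1,1,2),K,np.zeros(4))[:,0]
    T=np.eye(4);T[:3,:3]=o["ee_rot"];T[:3,3]=o["position"];T=T@g["hand_eye"]
    d=np.c_[n,np.ones(len(n))]@T[:3,:3].T
    return T[:3,3]+d*((z-T[2,3])/d[:,2])[:,None]
def shot(name):
    from rig import observe,get_image
    o=observe();g=get_image("wrist");cv2.imwrite(f"pics/{name}.png",g["pixels"]);np.savez(name+".npz",**g,**{"o_"+k:v for k,v in o.items()})
    return o,g
E
python3 - <<'E'
from h import *
o,g=shot("w1");print(o["position"])
for c in("red","blue","yellow"):
    n,L,s,C=cv2.connectedComponentsWithStats(mask(g["pixels"],c).astype(np.uint8))
    for i in range(1,n):
        if s[i,4]>40: print(c,s[i],C[i].round(1),wplane(g,o,C[i],.085)[0].round(4))
E
```

```text
[ 0.55574589 -0.15526797  0.20727301]
red [316 191  15  15 189] [323.1 198. ] [ 0.5595 -0.152   0.085 ]
blue [ 575    0   65  117 4794] [604.   56.4] [0.9167 0.0077 0.085 ]
yellow [317 223  14  32 290] [323.9 238.2] [ 0.5577 -0.1927  0.085 ]
```

View pics/w1.png

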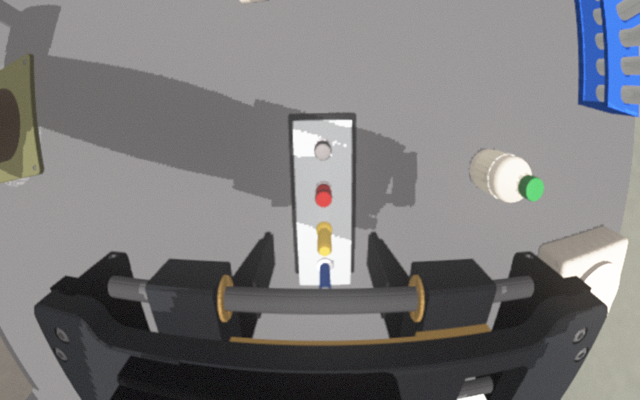

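The wrist view shows the red plug at (323,196), between the grey plug (322,151) and the yellow trimmer (324,238). The stylus is at (325,275). All three views put the plug at about (0.559, -0.157), so I'm descending.

jog_arm --series '[[[0,0,0,-0.06,0.14,0.6,0.4],[0,0,0,0,0,0.8,0.4],[0,0,0,0,0,0.8,0.4],[0,0,0,0,0,0.8,0.4],[0,0,0,0,0,0.8,0.4],[0,0,0,0,0,0.8,0.4],[0,0,0,0,0,0.6,0.4],[0,0,0,0,0,0.44,0.4],[0,0,0,0,0,0,0.4],[0,0,0,0,0,0,0.4]]]'

```text
time_s: 4.1
position: [0.56, -0.1578, 0.068]
ee_rot: [[0.068, 0.998, 0.0], [0.998, -0.068, -0.0], [-0.0, 0.001, -1.0]]
wrist_force: [0.7, -0.3, 0.1]
width: 0.601
grasp_force: 0.0
```

jog_arm --series '[[[0,0,0,0,0,0,0.95],[0,0,0,0,0,0,0.95],[0,0,0,0,0,0,0.95],[0,0,0,0,0,0,0.95],[0,0,0,0,0,0,0.95],[0,0,0,0,0,0,0.95]]]' --force 25

```text
time_s: 4.7
position: [0.5596, -0.1575, 0.0677]
ee_rot: [[0.068, 0.998, -0.0], [0.998, -0.068, -0.0], [-0.0, -0.0, -1.0]]
wrist_force: [-0.9, 0.3, 2.4]
width: 0.16
grasp_force: 25.0
```

jog_arm --series '[[[0,0,0,0,0,-0.4,0.95],[0,0,0,0,0,-0.8,0.95],[0,0,0,0,0,-1,0.95],[0,0,0,0,0,-1,0.95],[0,0,0,0,0,-1,0.95],[0,0,0,0.4,0,-0.4,0.95],[0,0,0,0.8,0,0,0.95],[0,0,0,1,0,0,0.95],[0,0,0,1,0,0,0.95],[0,0,0,1,0,0,0.95]]]'

```text
time_s: 5.7
position: [0.5664, -0.0511, 0.1821]
ee_rot: [[0.068, 0.998, -0.001], [0.998, -0.068, 0.0], [0.0, -0.001, -1.0]]
wrist_force: [0.2, -0.0, 0.6]
width: 0.16
grasp_force: 25.0
```

jog_arm --series '[[[0,0,0,1,0.1,0,0.95],[0,0,0,1,0.1,0,0.95],[0,0,0,1,0.1,0,0.95],[0,0,0,1,0.1,0,0.95],[0,0,0,1,0.1,0,0.95],[0,0,0,1,0.1,0,0.95],[0,0,0,1,0.1,0,0.95],[0,0,0,0.8,0.06,0,0.95],[0,0,0,0,0,0,0.95]]]'

```text
time_s: 6.6
position: [0.5985, 0.1431, 0.1821]
ee_rot: [[0.065, 0.998, -0.001], [0.998, -0.065, 0.001], [0.001, -0.001, -1.0]]
wrist_force: [0.5, 0.4, -0.5]
width: 0.163
grasp_force: 25.0
```

Run:
```python
from h import *
from rig import *
o,g=shot("w2");print(o["position"],o["ee_rot"],o["width"],o["wrist_force"])
s=get_image("side");c=get_image("scene")
np.savez("side2.npz",**s);np.savez("scene2.npz",**c)
W=cv2.resize(g["pixels"][120:320,220:420],None,fx=2.0,fy=2.0,interpolation=cv2.INTER_CUBIC)
S=cv2.resize(s["pixels"][120:240,210:330],(300,300),interpolation=cv2.INTER_CUBIC)
C=cv2.resize(c["pixels"][100:220,320:440],(300,300),interpolation=cv2.INTER_CUBIC)
im=np.zeros((600,700,3),np.uint8);im[:400,:400]=W;im[:300,400:]=S;im[300:,400:]=C
cv2.imwrite("pics/c2.png",im)
for col in("red","yellow"):
    n,L,st,Ce=cv2.connectedComponentsWithStats(mask(g["pixels"],col).astype(np.uint8))
    for i in range(1,n):
        if st[i,4]>20: print(col,st[i],Ce[i].round(1),wplane(g,o,Ce[i],.07)[0].round(4))
```

```text
[0.59853956 0.1431423  0.18208261] [[ 6.48427981e-02  9.97894958e-01 -1.03163392e-03]
 [ 9.97895360e-01 -6.48422239e-02  5.80628372e-04]
 [ 5.12512687e-04 -1.06711227e-03 -9.99999299e-01]] 0.1628288364547822 [ 0.49961756  0.42554183 -0.54183518]
red [310 109  25  26 391] [321.9 121.8] [0.6057 0.2172 0.07  ]
red [ 305  235   32   49 1226] [320.5 260.2] [0.5961 0.0871 0.07  ]
yellow [485 206  23  26 197] [492.6 215.3] [0.7748 0.1203 0.07  ]
yellow [322 209  24  23 326] [333.7 219.6] [0.611  0.1282 0.07  ]
```

View pics/c2.png

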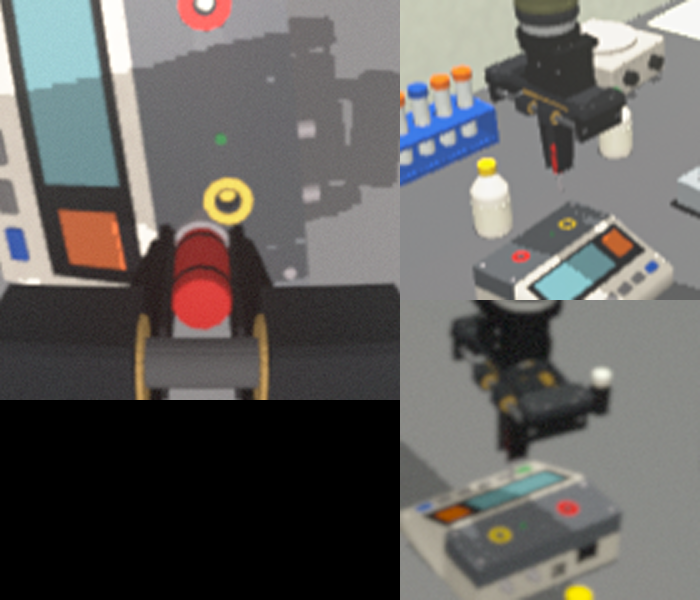

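The wrist crop shows the gripped plug with its bright top at about (321,269) in full-image pixels, the red ring at (322,122) and the yellow hole at (334,220). The side view shows the pin hanging clear, and the ring spacing comes to 89 mm, as it should.

Run:
```python
from h import *
g=dict(np.load("w2.npz"));o={k[2:]:g[k] for k in g if k[:2]=="o_"}
p=g["pixels"];m=mask(p,"red");m[:230]=0
v=p[...,2].astype(int)
print([(r,np.nonzero(m[r])[0].min(),np.nonzero(m[r])[0].max(),int(np.median(v[r][m[r]]))) for r in range(235,284,3)])
b=(m&(v>190)).astype(np.uint8);k=np.nonzero(b);e=cv2.minEnclosingCircle(np.c_[k[1],k[0]].astype(np.float32));print(e)
print("top",wplane(g,o,[e[0]],o["position"][2]+.0173)[0],"tcp",o["position"])
# fit yellow/red ring outlines
for c,(a,y0,x,y1) in(("red",(300,100,345,145)),("yellow",(315,200,355,240))):
    q=np.zeros_like(m);q[y0:y1,a:x]=mask(p,c)[y0:y1,a:x]
    cn=max(cv2.findContours(q.astype(np.uint8),0,1)[0],key=len)
    P=wplane(g,o,cn[:,0].astype(float),.07)[:,:2].astype(np.float32);print(c,cv2.minEnclosingCircle(P),cv2.fitEllipse(P))
```

```text
[(235, np.int64(316), np.int64(324), 134), (238, np.int64(313), np.int64(328), 115), (241, np.int64(310), np.int64(330), 141), (244, np.int64(309), np.int64(332), 140), (247, np.int64(307), np.int64(333), 140), (250, np.int64(307), np.int64(334), 141), (253, np.int64(307), np.int64(334), 108), (256, np.int64(307), np.int64(334), 124), (259, np.int64(308), np.int64(334), 146), (262, np.int64(306), np.int64(334), 202), (265, np.int64(306), np.int64(335), 219), (268, np.int64(306), np.int64(336), 219), (271, np.int64(305), np.int64(336), 219), (274, np.int64(306), np.int64(335), 218), (277, np.int64(308), np.int64(334), 217), (280, np.int64(311), np.int64(330), 217), (283, np.int64(315), np.int64(325), 205)]
((320.5, 271.5), 13.729630470275879)
top [0.60009533 0.14785465 0.19938261] tcp [0.59853956 0.1431423  0.18208261]
red ((0.6057536602020264, 0.2170988917350769), 0.011303823441267014) ((0.605705738067627, 0.21719413995742798), (0.021017931401729584, 0.02123212441802025), 157.84170532226562)
yellow ((0.6110139489173889, 0.12748348712921143), 0.011155079118907452) ((0.6109519600868225, 0.12755468487739563), (0.021010007709264755, 0.021523257717490196), 43.190269470214844)
```

jog_arm --series '[[[0,0,0,0.6,0.01,0,0.95],[0,0,0,0.8,0.01,0,0.95],[0,0,0,0.8,0.01,0.3,0.95],[0,0,0,0.61,0.01,0.6,0.95],[0,0,0,0,0,0.7,0.95],[0,0,0,0,0,0.5,0.95],[0,0,0,0,0,0.2,0.95],[0,0,0,0,0,0,0.95],[0,0,0,0,0,0,0.95]]]'

```text
time_s: 7.65
position: [0.6052, 0.21, 0.1254]
ee_rot: [[0.069, 0.998, 0.0], [0.998, -0.069, 0.0], [0.0, 0.0, -1.0]]
wrist_force: [-1.1, 0.5, -0.6]
width: 0.165
grasp_force: 25.0
```

Run:
```python
from h import *
from rig import *
o,g=shot("w3");print(o["position"],o["ee_rot"][:,0],o["wrist_force"])
s=get_image("side");c=get_image("scene")
np.savez("side3.npz",**s);np.savez("scene3.npz",**c)
W=cv2.resize(g["pixels"][170:295,257:382],(500,500),interpolation=cv2.INTER_CUBIC)
S=cv2.resize(s["pixels"][190:240,235:285],(300,300),interpolation=cv2.INTER_CUBIC)
C=cv2.resize(c["pixels"][150:200,365:415],(300,300),interpolation=cv2.INTER_CUBIC)
im=np.zeros((600,800,3),np.uint8);im[:500,:500]=W;im[:300,500:]=S;im[300:,500:]=C
cv2.imwrite("pics/c3.png",im)
```

```text
[0.60518765 0.21002284 0.12541941] [6.87962938e-02 9.97630725e-01 8.53177196e-05] [-1.09015313  0.54626772 -0.61371012]
```

View pics/c3.png

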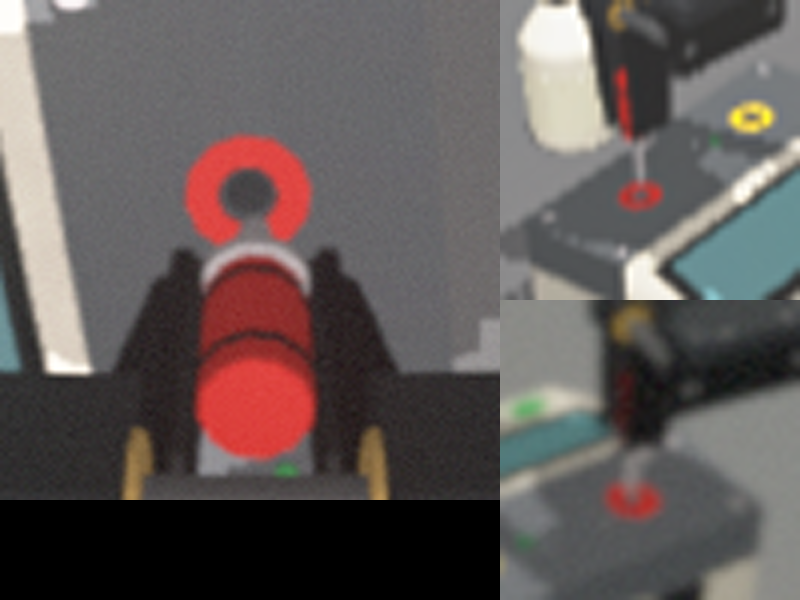

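The wrist crop shows the pin end just short of the red ring's centre: ring at (249,192) in crop pixels, plug axis at x about 256. The side and scene crops show the pin directly over the ring. It needs about -1 mm along tool y and +1.5 to +2.4 mm along tool x. I'll lower it gently and read the forces.

jog_arm --series '[[[0,0,0,0.07,-0.04,0,0.95],[0,0,0,0,0,0.1,0.95],[0,0,0,0,0,0.1,0.95],[0,0,0,0,0,0.08,0.95],[0,0,0,0,0,0.06,0.95],[0,0,0,0,0,0,0.95]]]'

```text
time_s: 8.4
position: [0.6038, 0.2123, 0.1162]
ee_rot: [[0.068, 0.998, -0.001], [0.998, -0.068, -0.0], [-0.0, -0.001, -1.0]]
wrist_force: [-0.3, -0.2, 0.1]
width: 0.163
grasp_force: 25.0
```

jog_arm --series '[[[0,0,0,0,0,0.08,0.95],[0,0,0,0,0,0.08,0.95],[0,0,0,0,0,0,0.95]]]'

```text
time_s: 8.7
position: [0.6039, 0.2124, 0.1123]
ee_rot: [[0.068, 0.998, -0.0], [0.998, -0.068, 0.0], [0.0, -0.0, -1.0]]
wrist_force: [0.6, 0.8, -1.3]
width: 0.161
grasp_force: 25.0
```

jog_arm --series '[[[0,0,0,0,0,0.08,0.95],[0,0,0,0,0,0.08,0.95],[0,0,0,0,0,0.04,0.95],[0,0,0,0,0,0,0.95]]]'

```text
time_s: 9.1
position: [0.6039, 0.2125, 0.1074]
ee_rot: [[0.068, 0.998, -0.0], [0.998, -0.068, 0.0], [0.0, -0.0, -1.0]]
wrist_force: [0.7, 1.2, -0.8]
width: 0.165
grasp_force: 25.0
```

jog_arm --series '[[[0,0,0,0.02,0.01,0.08,0.95],[0,0,0,0,0,0.1,0.95],[0,0,0,0,0,0.1,0.95],[0,0,0,0,0,0.1,0.95],[0,0,0,0,0,0.08,0.95],[0,0,0,0,0,0.04,0.95],[0,0,0,0,0,0,0.95]]]'

```text
time_s: 9.8
position: [0.6041, 0.2128, 0.0949]
ee_rot: [[0.068, 0.998, -0.0], [0.998, -0.068, -0.0], [-0.0, -0.0, -1.0]]
wrist_force: [0.1, -0.3, -0.6]
width: 0.163
grasp_force: 25.0
```

jog_arm --series '[[[0,0,0,0,0,0.06,0.95],[0,0,0,0,0,0.04,0.95],[0,0,0,0,0,0,0.95]]]'

```text
time_s: 10.1
position: [0.6043, 0.2129, 0.0927]
ee_rot: [[0.068, 0.998, 0.0], [0.998, -0.068, 0.0], [0.0, 0.0, -1.0]]
wrist_force: [-0.0, -0.0, -0.9]
width: 0.164
grasp_force: 25.0
```

jog_arm --series '[[[0,0,0,0,0,0.04,0.95],[0,0,0,0,0,0.04,0.95],[0,0,0,0,0,0,0.95]]]'

```text
time_s: 10.4
position: [0.6045, 0.2129, 0.0927]
ee_rot: [[0.068, 0.998, -0.0], [0.998, -0.068, -0.0], [-0.0, -0.0, -1.0]]
wrist_force: [-5.1, -1.1, 8.6]
width: 0.164
grasp_force: 25.0
```

jog_arm --series '[[[0,0,0,0,0,-0.06,0.8],[0,0,0,0,0,0,0.4],[0,0,0,0,0,0,0.4],[0,0,0,0,0,0,0.4],[0,0,0,0,0,-0.4,0.4],[0,0,0,0,0,-0.8,0.4],[0,0,0,0,0,-1,0.4],[0,0,0,0,0,-1,0.4],[0,0,0,-0.4,0,-0.8,0.4],[0,0,0,-0.8,0,0,0.4]]]'

```text
time_s: 11.4
position: [0.6044, 0.184, 0.1975]
ee_rot: [[0.066, 0.998, 0.008], [0.998, -0.066, 0.002], [0.003, 0.008, -1.0]]
wrist_force: [0.4, 0.2, 0.1]
width: 0.6
grasp_force: 0.0
```

jog_arm --series '[[[0,0,0,-1,-0.05,0,0.4],[0,0,0,-1,-0.05,0,0.4],[0,0,0,-1,-0.05,0,0.4],[0,0,0,-1,-0.05,0,0.4],[0,0,0,-1,-0.05,0,0.4],[0,0,0,-1,-0.05,0,0.4],[0,0,0,-1,-0.05,0,0.4],[0,0,0,-1,-0.05,0,0.4],[0,0,0,-1,-0.05,0,0.4],[0,0,0,-1,-0.05,0,0.4]]]'

```text
time_s: 12.4
position: [0.5727, -0.0667, 0.193]
ee_rot: [[0.068, 0.998, 0.001], [0.998, -0.068, -0.0], [-0.0, 0.001, -1.0]]
wrist_force: [0.6, 0.2, -1.1]
width: 0.601
grasp_force: 0.0
```

jog_arm --series '[[[0,0,0,-1,-0.05,0,0.4],[0,0,0,-1,-0.05,0,0.4],[0,0,0,-1,-0.05,0,0.4],[0,0,0,-1,-0.05,0,0.4],[0,0,0,-1,-0.05,0,0.4],[0,0,0,-1,-0.02,0,0.4],[0,0,0,-0.8,0,0,0.4],[0,0,0,-0.42,0,0,0.4],[0,0,0,0,0,0,0.4],[0,0,0,0,0,0,0.4]]]'

```text
time_s: 13.4
position: [0.5538, -0.2448, 0.1923]
ee_rot: [[0.068, 0.998, 0.0], [0.998, -0.068, 0.0], [0.0, 0.0, -1.0]]
wrist_force: [-0.5, 0.5, 0.1]
width: 0.598
grasp_force: 0.0
```

Run:
```python
from h import *
from rig import *
o,g=shot("w4");print(o["position"],o["ee_rot"][:,0])
s=get_image("side");c=get_image("scene")
W=cv2.resize(g["pixels"][110:310,220:420],(500,500),interpolation=cv2.INTER_CUBIC)
S=cv2.resize(s["pixels"][185:245,230:290],(300,300),interpolation=cv2.INTER_CUBIC)
C=cv2.resize(c["pixels"][140:220,330:410],(300,300),interpolation=cv2.INTER_CUBIC)
im=np.zeros((600,800,3),np.uint8);im[:500,:500]=W;im[:300,500:]=S;im[300:,500:]=C
cv2.imwrite("pics/c4.png",im)
```

```text
[ 0.55384127 -0.24478117  0.19231438] [6.79012652e-02 9.97691929e-01 4.82635093e-04]
```

View pics/c4.png

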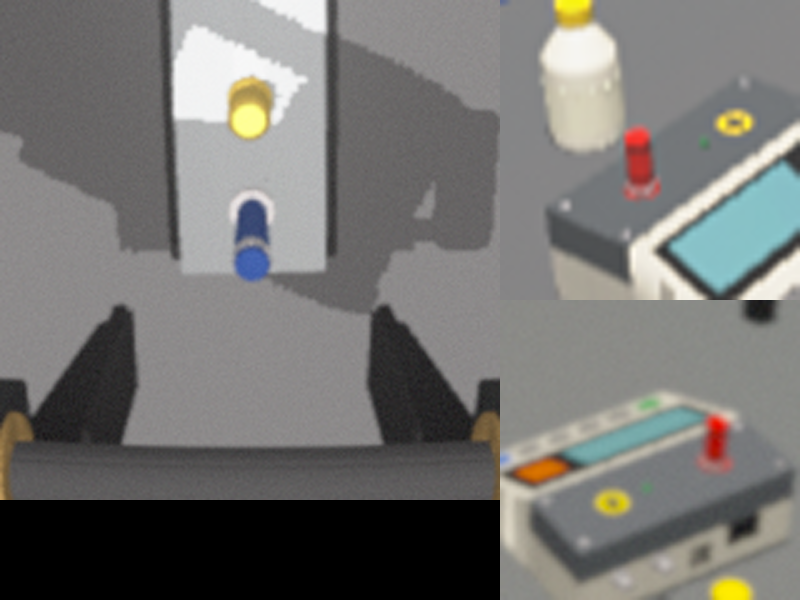

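The plug sits upright with its shoulder on the red ring in both fixed views. The stylus top is at crop (252,264), midway between the fingers and about 2 mm from the TCP, so I'm descending to grasp it.

jog_arm --series '[[[0,0,0,0,0,0.6,0.4],[0,0,0,0,0,0.8,0.4],[0,0,0,0,0,0.8,0.4],[0,0,0,0,0,0.8,0.4],[0,0,0,0,0,0.8,0.4],[0,0,0,0,0,0.6,0.4],[0,0,0,0,0,0.29,0.4],[0,0,0,0,0,0,0.4],[0,0,0,0,0,0,0.4]]]'

```text
time_s: 14.45
position: [0.5543, -0.2454, 0.0755]
ee_rot: [[0.068, 0.998, 0.001], [0.998, -0.068, -0.0], [-0.0, 0.001, -1.0]]
wrist_force: [-0.6, -0.5, 0.3]
width: 0.606
grasp_force: 0.0
```

jog_arm --series '[[[0,0,0,0,0,0,0.97],[0,0,0,0,0,0,0.97],[0,0,0,0,0,0,0.97],[0,0,0,0,0,0,0.97],[0,0,0,0,0,0,0.97],[0,0,0,0,0,0,0.97]]]' --force 30

```text
time_s: 15.05
position: [0.5538, -0.2453, 0.0749]
ee_rot: [[0.068, 0.998, 0.0], [0.998, -0.068, -0.0], [-0.0, 0.0, -1.0]]
wrist_force: [0.4, -0.1, 0.4]
width: 0.152
grasp_force: 0.0
```

jog_arm --series '[[[0,0,0,0,0,0,0.97],[0,0,0,0,0,0,0.97],[0,0,0,0,0,0,0.97]]]'

```text
time_s: 15.35
position: [0.5538, -0.2453, 0.0749]
ee_rot: [[0.068, 0.998, -0.0], [0.998, -0.068, 0.0], [0.0, -0.0, -1.0]]
wrist_force: [-0.4, 0.3, 0.3]
width: 0.122
grasp_force: 30.0
```

jog_arm --series '[[[0,0,0,0,0,-0.4,0.97],[0,0,0,0,0,-0.8,0.97],[0,0,0,0,0,-1,0.97],[0,0,0,0,0,-1,0.97],[0,0,0,0,0,-1,0.97],[0,0,0,0,0,-0.7,0.97],[0,0,0,0.4,0.03,-0.3,0.97],[0,0,0,0.8,0.08,0,0.97],[0,0,0,1,0.08,0,0.97],[0,0,0,1,0.08,0,0.97]]]'

```text
time_s: 16.35
position: [0.5655, -0.1644, 0.2039]
ee_rot: [[0.068, 0.998, -0.002], [0.998, -0.068, 0.001], [0.001, -0.002, -1.0]]
wrist_force: [0.2, 0.1, 0.1]
width: 0.124
grasp_force: 30.0
```

jog_arm --series '[[[0,0,0,1,0.08,0,0.97],[0,0,0,1,0.08,0,0.97],[0,0,0,1,0.08,0,0.97],[0,0,0,1,0.08,0,0.97],[0,0,0,1,0.08,0,0.97],[0,0,0,1,0.08,0,0.97],[0,0,0,1,0.08,0,0.97],[0,0,0,1,0.08,0,0.97],[0,0,0,1,0.08,0,0.97],[0,0,0,1,0.08,0,0.97]]]'

```text
time_s: 17.35
position: [0.6021, 0.0838, 0.2038]
ee_rot: [[0.068, 0.998, -0.002], [0.998, -0.068, 0.0], [0.0, -0.002, -1.0]]
wrist_force: [-0.2, -1.1, 0.0]
width: 0.121
grasp_force: 30.0
```

jog_arm --series '[[[0,0,0,0.9,0.08,0,0.97],[0,0,0,0.6,0.06,0,0.97],[0,0,0,0.24,0.02,0,0.97],[0,0,0,0,0,0.4,0.97],[0,0,0,0,0,0.8,0.97],[0,0,0,0,0,0.6,0.97],[0,0,0,0,0,0.4,0.97],[0,0,0,0,0,0,0.97],[0,0,0,0,0,0,0.97]]]'

```text
time_s: 18.25
position: [0.6099, 0.1249, 0.1499]
ee_rot: [[0.069, 0.998, -0.0], [0.998, -0.069, -0.0], [-0.0, -0.0, -1.0]]
wrist_force: [0.4, 0.3, -0.2]
width: 0.122
grasp_force: 30.0
```

Run:
```python
from h import *
from rig import *
o,g=shot("w5");print(o["position"],o["ee_rot"][:,0],o["width"])
s=get_image("side");c=get_image("scene")
np.savez("side5.npz",**s);np.savez("scene5.npz",**c)
W=cv2.resize(g["pixels"][170:295,257:382],(500,500),interpolation=cv2.INTER_CUBIC)
S=cv2.resize(s["pixels"][180:230,250:300],(300,300),interpolation=cv2.INTER_CUBIC)
C=cv2.resize(c["pixels"][155:205,335:385],(300,300),interpolation=cv2.INTER_CUBIC)
im=np.zeros((600,800,3),np.uint8);im[:500,:500]=W;im[:300,500:]=S;im[300:,500:]=C
cv2.imwrite("pics/c5.png",im)
```

```text
[0.60991287 0.12492652 0.14989325] [ 6.85233385e-02  9.97649513e-01 -3.15610273e-05] 0.12171399679261055
```

View pics/c5.png

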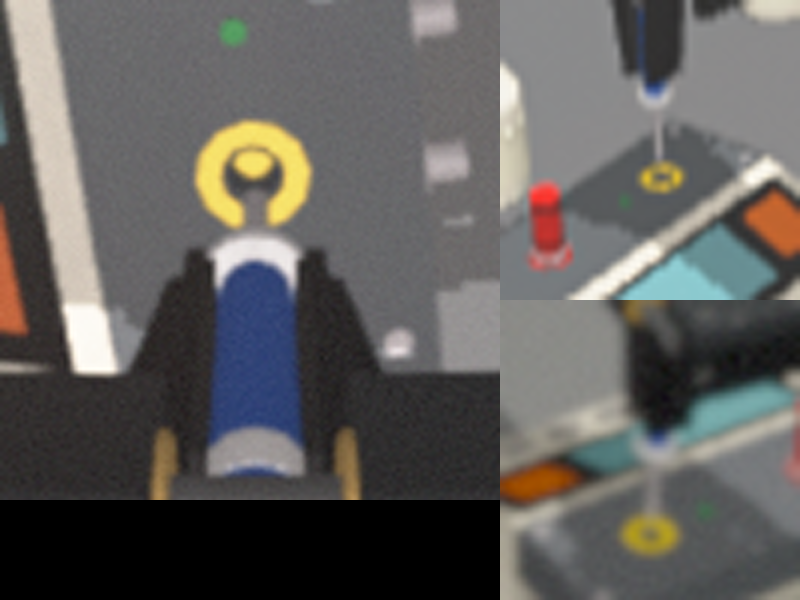

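The wrist crop shows the stylus tip end at about (256,197), just below the yellow hole's centre (254,175), and the button is visible inside. The fixed views agree to within about 1 mm, against 2.5 mm of clearance. I'm entering the hole.

jog_arm --series '[[[0,0,0,0.03,-0.01,0.1,0.97],[0,0,0,0,0,0.16,0.97],[0,0,0,0,0,0.16,0.97],[0,0,0,0,0,0.16,0.97],[0,0,0,0,0,0.1,0.97],[0,0,0,0,0,0.04,0.97],[0,0,0,0,0,0,0.97]]]'

```text
time_s: 19.1
position: [0.6095, 0.126, 0.1316]
ee_rot: [[0.068, 0.998, -0.0], [0.998, -0.068, -0.0], [-0.0, -0.0, -1.0]]
wrist_force: [0.4, -0.9, -0.4]
width: 0.118
grasp_force: 30.0
```

jog_arm --series '[[[0,0,0,0,0,0.1,0.97],[0,0,0,0,0,0.08,0.97],[0,0,0,0,0,0.04,0.97],[0,0,0,0,0,0,0.97],[0,0,0,0,0,0,0.97]]]'

```text
time_s: 19.6
position: [0.6099, 0.1261, 0.1269]
ee_rot: [[0.068, 0.998, 0.001], [0.998, -0.068, 0.0], [0.0, 0.001, -1.0]]
wrist_force: [-0.1, 0.6, 1.7]
width: 0.121
grasp_force: 30.0
```

Contact at 1.7 N, as expected. Pressing in small steps.

jog_arm --series '[[[0,0,0,0,0,0.04,0.97],[0,0,0,0,0,0.04,0.97],[0,0,0,0,0,0,0.97],[0,0,0,0,0,0,0.97]]]'

```text
time_s: 20.0
position: [0.6099, 0.1261, 0.1248]
ee_rot: [[0.068, 0.998, 0.001], [0.998, -0.068, 0.0], [0.0, 0.001, -1.0]]
wrist_force: [-0.3, -0.6, 3.2]
width: 0.12
grasp_force: 30.0
```

jog_arm --series '[[[0,0,0,0,0,0.03,0.97],[0,0,0,0,0,0,0.97],[0,0,0,0,0,0,0.97]]]'

```text
time_s: 20.3
position: [0.6099, 0.1261, 0.1239]
ee_rot: [[0.068, 0.998, 0.001], [0.998, -0.068, 0.0], [0.0, 0.001, -1.0]]
wrist_force: [0.2, -0.2, 4.5]
width: 0.118
grasp_force: 30.0
```

jog_arm --series '[[[0,0,0,0,0,0.02,0.97],[0,0,0,0,0,0,0.97],[0,0,0,0,0,0,0.97]]]'

```text
time_s: 20.6
position: [0.6099, 0.1261, 0.1236]
ee_rot: [[0.068, 0.998, 0.001], [0.998, -0.068, 0.0], [0.0, 0.001, -1.0]]
wrist_force: [-1.3, -0.1, 5.0]
width: 0.119
grasp_force: 30.0
```

jog_arm --series '[[[0,0,0,0,0,0.02,0.97],[0,0,0,0,0,0,0.97],[0,0,0,0,0,0,0.97]]]'

```text
time_s: 20.9
position: [0.6099, 0.1261, 0.1235]
ee_rot: [[0.068, 0.998, 0.001], [0.998, -0.068, 0.0], [0.0, 0.001, -1.0]]
wrist_force: [-1.5, 0.2, 6.3]
width: 0.123
grasp_force: 30.0
```

Position has stopped advancing while the force rises past 5 N, so the button is bottomed. I'll add a slight margin and hold.

jog_arm --series '[[[0,0,0,0,0,0.015,0.97],[0,0,0,0,0,0,0.97],[0,0,0,0,0,0,0.97],[0,0,0,0,0,0,0.97],[0,0,0,0,0,0,0.97],[0,0,0,0,0,0,0.97],[0,0,0,0,0,0,0.97],[0,0,0,0,0,0,0.97],[0,0,0,0,0,0,0.97],[0,0,0,0,0,0,0.97]]]'

```text
time_s: 21.9
position: [0.61, 0.1261, 0.1234]
ee_rot: [[0.068, 0.998, 0.001], [0.998, -0.068, 0.0], [0.0, 0.001, -1.0]]
wrist_force: [-2.2, -1.4, 8.6]
width: 0.123
grasp_force: 30.0
```

jog_arm --series '[[[0,0,0,0,0,0,0.97],[0,0,0,0,0,0,0.97],[0,0,0,0,0,0,0.97],[0,0,0,0,0,0,0.97],[0,0,0,0,0,0,0.97],[0,0,0,0,0,0,0.97],[0,0,0,0,0,0,0.97],[0,0,0,0,0,0,0.97],[0,0,0,0,0,0,0.97],[0,0,0,0,0,0,0.97]]]'

```text
time_s: 22.9
position: [0.61, 0.1261, 0.1235]
ee_rot: [[0.068, 0.998, 0.001], [0.998, -0.068, 0.0], [0.0, 0.001, -1.0]]
wrist_force: [-1.4, -0.9, 7.7]
width: 0.125
grasp_force: 30.0
```

jog_arm --series '[[[0,0,0,0,0,0,0.97],[0,0,0,0,0,0,0.97],[0,0,0,0,0,0,0.97],[0,0,0,0,0,0,0.97],[0,0,0,0,0,0,0.97],[0,0,0,0,0,0,0.97],[0,0,0,0,0,0,0.97],[0,0,0,0,0,0,0.97],[0,0,0,0,0,0,0.97],[0,0,0,0,0,0,0.97]]]'

```text
time_s: 23.9
position: [0.61, 0.1261, 0.1235]
ee_rot: [[0.068, 0.998, 0.001], [0.998, -0.068, 0.0], [0.0, 0.001, -1.0]]
wrist_force: [-2.1, -0.2, 8.1]
width: 0.12
grasp_force: 30.0
```

jog_arm --series '[[[0,0,0,0,0,0,0.97],[0,0,0,0,0,0,0.97],[0,0,0,0,0,0,0.97],[0,0,0,0,0,0,0.97],[0,0,0,0,0,0,0.97],[0,0,0,0,0,0,0.97],[0,0,0,0,0,0,0.97],[0,0,0,0,0,0,0.97],[0,0,0,0,0,0,0.97],[0,0,0,0,0,0,0.97]]]'

```text
time_s: 24.9
position: [0.61, 0.1261, 0.1235]
ee_rot: [[0.068, 0.998, 0.001], [0.998, -0.068, 0.0], [0.0, 0.001, -1.0]]
wrist_force: [-1.1, -0.9, 8.4]
width: 0.121
grasp_force: 30.0
```

```bash
python3 -c "
from rig import *
print(observe()['wrist_force']);print(hand_in())"
```

```text
[-1.05952188 -0.94723365  8.38382695]
the job is handed in; nothing more can be done
None
```

Job handed in at about 25 s of robot time: the red plug is fully home in its jack, and the stylus, still gripped, has held the zero button fully down for four seconds at about 8 N, a little over the 5 N it needs.

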